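# Clear the reagent jar out of the tool tray and put the scraper away

## Task

Someone left the amber reagent jar standing in the wide compartment of the grey tool tray, where the scraper belongs. First lift the jar out and stand it gently, upright, inside the square steel spill tray and let go of it; then lay the white-handled scraper flat on the floor of the emptied wide compartment, handle and blade both down inside its walls (either end may point either way). Keep the jar from tipping over, and leave the brush in the narrow compartment, the tube rack, the bottle and the beaker where they are.

Things in the scene. Friction and masses are not known exactly. Their poses are not given: they have to be found in the camera images.
- tray: grey plastic tool tray fixed to the bench, 228 x 148 mm outside, floor 4 mm thick, walls 4 mm thick and 16 mm high overall, open on top. Two compartments run along its x axis side by side: the wide one (inside 220 x 90 mm) on its -y side, the narrow one (220 x 46 mm, holding the brush) on its +y side. Origin: centre of the underside, z up.
- slot (a point): centre of the inner floor of the wide compartment (top of the 4 mm floor); x along the compartment's 220 mm length, y across its 90 mm width, z up
- spill: square shallow steel spill tray fixed to the bench, 150 x 150 mm outside, walls 4 mm thick, 14 mm high, floor 4 mm thick, empty at the start. Origin: centre of the underside, z up
- jar: closed round amber glass jar with a white cap and a paper label, 54 mm diameter, 90 mm tall, about 0.25 kg; it stands upright in the wide compartment of the tool tray at the start. Origin: centre of the underside, z along its axis, up
- scraper: bench scraper lying flat, 180 mm long along its x axis: white plastic handle 110 mm long, 24 mm wide, 20 mm high from x = -90 to +20 mm, and a flat steel blade 36 mm wide, 4 mm thick from x = +18 to +90 mm; handle and blade share the same flat underside. About 0.12 kg. Origin: underside, middle of the 180 mm length; z up
- scraper_grip (a point): point to grip the scraper: on the handle, 20 mm from the scraper's origin towards the handle end, 12 mm above its underside; the handle is 24 mm wide here (along y); axes as the scraper's
- brush: bystander: small brush 185 mm long, wooden handle, black head, 16 mm high, lying in the narrow compartment along the tray's x axis. Origin: its underside, near the middle, z up
- rack: bystander: blue and white test-tube rack with glass tubes, 75 x 232 mm, 111 mm tall, long side along its y axis, beyond the work. Origin: centre of its underside
- bottle: bystander: clear or milky plastic bottle with a white cap, 64 mm diameter, 190 mm tall, far left. Origin: centre of its underside
- beaker: bystander: glass beaker, 80 mm diameter, 90 mm tall, far right. Origin: centre of its underside
There are look-alikes about, which are no part of the job. Of the things that look like the scraper, take the one that is farthest from the robot's base at the start.

How it is judged:
On the way, in this order (a step that is already met when the one before it is completed fails the run):
1. the jar stands upright in the spill tray, let go (x of jar in the frame of spill between -0.06 and 0.06 m and y of jar in the frame of spill between -0.06 and 0.06 m and z of jar in the frame of spill between 0 and 0.01 m and angle between jar's own z axis and vertical below 0.1 rad and linear speed of jar below 0.03 m/s and contact force between the fingers and jar below 0.1 N), for 0.2 s.
2. the scraper lies flat in the wide compartment, let go (x of scraper in the frame of slot between -0.035 and 0.035 m and y of scraper in the frame of slot between -0.04 and 0.04 m and z of scraper in the frame of slot between -0.003 and 0.006 m and angle between scraper's own z axis and vertical below 0.08 rad and linear speed of scraper below 0.03 m/s and contact force between the fingers and scraper below 0.1 N), for 0.2 s.
At the end, for the whole second after the job is handed in: Jar upright (within 0.1 rad) on the spill tray's floor inside its walls; scraper flat (within 0.08 rad, underside within 6 mm of the floor) in the wide compartment, its middle within 35 mm lengthwise and 40 mm crosswise of the compartment's; both at rest and released (all of step 1 and all of step 2); the robot touches nothing.
It fails at once if the jar is tipped over (tilted more than 0.7 rad) (angle between jar's own z axis and vertical above 0.7 rad).
It fails at once if the jar is dropped, not set down (out of the fingers and faster than 0.6 m/s, a fall of about 20 mm) (linear speed of jar above 0.6 m/s and contact force between the fingers and jar below 0.1 N).
It fails at once if the brush, rack, bottle or beaker is moved more than 30 mm (distance of any of brush, rack, bottle, beaker from where it was at the start of the episode above 0.03 m).
It also fails if it takes over 72 s, if anything falls off the work surface, if the arm or the gripper's body presses on something with over 40 N, if the wrist force passes 120 N, or if a joint passes its speed limit or range.

## Robot

A 6-joint arm with a two-finger parallel gripper is mounted at the origin on the work surface. World frame = base frame: x ahead of the robot, y to its left, z up, the work surface at z = 0. Lengths are in m, angles in rad, forces in N, time in s.
With the tool pointing down it reaches from about 0.325 to 1 m from the base axis. Payload 5.1 kg.
Tool frame: the origin (TCP) lies at the very end of the fingers, on their centre line; the grasp point (between the pads) lies 19 mm behind it; z points along the fingers, y is the direction in which the jaws open and shut (so a half turn about z gives the same grasp; the last joint's range is limited). The gripper opens to 85 mm and grips with 20 to 120 N. Pads are 22 mm wide; open, the fingers measure 114 mm over their backs; the gripper's body (76 mm by 85 mm) begins 54 mm behind the grasp point. The pads swing forward as they close: fully open they stand 13 mm farther back than shut.
Start: joints at [1.226, 0.124, 1.65, -0, 1.367, -0.083], TCP at [0.168, 0.628, 0.231] pointing down, gripper open.
Joint ranges: [-2.61, 2.61], [-1.02, 2.33], [0.03, 2.71], [-1.35, 4.49], [0.32, 2.68], [-2.91, 2.91]. Speed limits (rad/s): [2.57, 2.57, 3.14, 3.14, 3.14, 3.14].

## Interface

Orientations are given as a rotation vector (axis times angle).
In Python, from cell import ctrl, cams, order gives the robot as it stands.
- The arm moves only by the tool step_arm, never from a script. Its argument "series" is a list of rows, each an object of numbers: "x", "y", "z": the shift along the tool's x, y, z in units of 50 cm (1.0 is 50 cm); "twist": the turn about the tool's z in units of 180 degrees (1.0 is 180 degrees). A call has 1 to 12 rows; each row is the pose to reach, as a shift and turn from the pose commanded when the call began, along the tool's axes at that moment, turning the shorter way round; what a row does not reach only later rows make up. A row lasts 1/10 s, in which the tool goes at most 50 mm and 8.59 degrees, less where a joint would pass 70% of its speed; a pose out of reach is approached as far as the arm can. A call with a number of a shift or a turn outside -1 to 1 is refused whole. A call with a gripper value outside its range is refused whole. "grip" is the closure in counts, from 0 (fully open) to 255 (shut), set as the call begins (left out, the last holds). The fingers move at their own pace and stop on an object; "squeeze" is the grip in N (left out, the last holds). Time passes only in rows, so rows that repeat a pose let the fingers close. It gives the time, the measured TCP pose, the force and the opening at its end, in the units of the state.
- ctrl.sense(): the state, without advancing time (a new reading comes with each control period).
- cams.read_camera(name): name is "scene" or "top"; returns the picture (400x640x3 uint8, blue, green, red); there is no depth.
- cams.camera_params(name): a dict with "fx", "fy", "cx", "cy" (pixels), "R" (3x3) and "t" (3): a world point X has camera coordinates R X + t. Camera axes: x right, y down, z forward; pixel columns grow to the right and rows downward; lengths in m; the calibration is good to about 2 mm. A picture is of the moment at which its call begins. camera_params takes no time and is no camera call.
- order.finish_job(): hands the job in, once; it reports no verdict.
The state is a dict: "t": time; "joint_positions": joint angles; "qd": joint speeds; "tau": joint torques, N m; "position": TCP position; "orientation": TCP orientation; "contact_force": force on the tool from outside, world axes, zero at the start; "torque": the same for the moment, N m; "grip_width": finger opening in m.
Only numpy, scipy, OpenCV 4.12 (cv2) and the standard library are available. Lean on these libraries where they do the work, as an engineer would, in place of code of your own. Each camera call takes 0.05 s, during which the arm holds its last target. There are 200 camera calls.

## Working session

There is one attempt and no reset: what is moved stays moved. The work goes in short steps, Python scripts to look and compute and a tool call to move; the robot and the scene stay as the last step left them, time stands still between calls to the robot, and variables do not carry over. Pictures are saved under pics/ and viewed, about 8 in all and at most 12, crops included, and the job is handed in when it is done.

Besides the shell and the picture viewer there is one more tool, called as name(argument=value, ...) on one line, values as JSON. step_arm: Moves the arm, as the interface text tells. Shifts and turns lie within -1 to 1; 1 stands for 50 cm of shift or 180 degrees of turn. Its arguments: {"type":"object","properties":{"series":{"type":"array"},"grip":{"type":"number"},"squeeze":{"type":"number"}},"required":["series"]}

```bash
mkdir -p pics; cat > h.py <<'E'
import numpy as np, cv2
from cell import ctrl,cams,order
def shot(n,f,crop=None,s=1):
    im=cams.read_camera(n)
    if crop: x0,y0,x1,y1=crop; im=im[y0:y1,x0:x1]
    cv2.imwrite('pics/'+f,cv2.resize(im,None,fx=s,fy=s,interpolation=cv2.INTER_CUBIC))
def w(n,u,v,z):
    p=cams.camera_params(n);R=np.array(p['R']);t=np.array(p['t'])
    d=R.T@np.array([(u-p['cx'])/p['fx'],(v-p['cy'])/p['fy'],1]);c=-R.T@t
    return c+d*(z-c[2])/d[2]
def px(n,X):
    p=cams.camera_params(n);q=np.array(p['R'])@np.array(X)+np.array(p['t'])
    return p['fx']*q[0]/q[2]+p['cx'],p['fy']*q[1]/q[2]+p['cy']
E
python3 - <<'E'
from h import *
shot('top','t0.png',s=1.25);shot('scene','s0.png',s=1.25)
for n in('top','scene'):
    p=cams.camera_params(n);R=np.array(p['R']);print(n,p['fx'],(-R.T@np.array(p['t'])).round(3),R.round(2).tolist())
s=ctrl.sense();print(s['position'],s['orientation'],s['grip_width'],s['t'])
E
```

```text
top 493.610248549742 [0.298 0.002 1.273] [[0.06, -1.0, -0.0], [-0.97, -0.06, -0.23], [0.23, 0.01, -0.97]]
scene 393.5684248259455 [1.024 0.272 0.667] [[-0.5, 0.87, -0.02], [0.65, 0.36, -0.67], [-0.57, -0.34, -0.74]]
[0.16807816 0.6273223  0.23014823] [-4.09983739e-01 -3.11433797e+00  3.00363230e-03] 0.08558230604710441 0.1
```

View pics/t0.png

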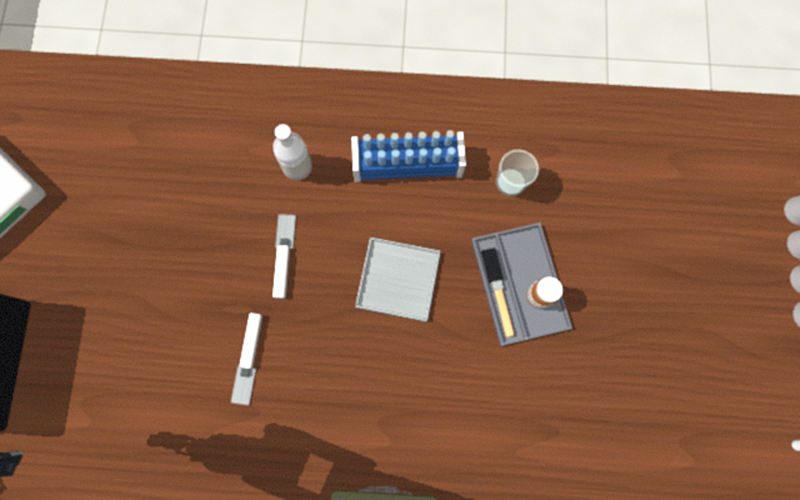

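View pics/s0.png

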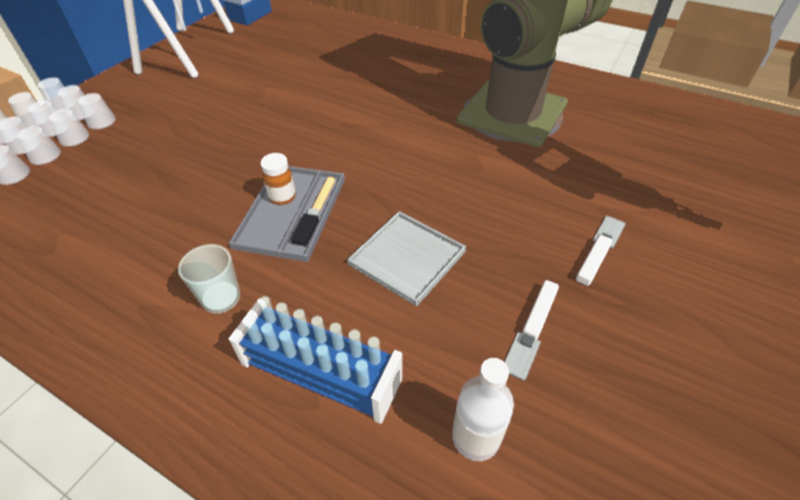

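The top view shows the tray at about (522,285) with the jar cap at (548,291), the spill tray at (399,279), and two scrapers at (284,256) and (246,358). The upper one is the farther. I'll enlarge the crop to measure.

```bash
python3 - <<'E'
from h import *
shot('top','t1.png',(210,165,470,285),3)
shot('scene','s1.png',(170,115,510,310),2.35)
for a,u,v,z in [('scr handle end',280,297,.02),('blade end',287,215,.004),('near scr a',254,315,.02),('near b',241,403,.004),('cap',548,291,.09),('bottle',297,170,0),('beaker',513,185,0)]: print(a,w('top',u/1.25,v/1.25,z).round(3))
E
```

```text
scr handle end [0.467 0.238 0.02 ]
blade end [0.646 0.245 0.004]
near scr a [0.427 0.287 0.02 ]
near b [0.253 0.297 0.004]
cap [ 0.502 -0.291  0.09 ]
bottle [0.75  0.234 0.   ]
beaker [ 0.745 -0.237  0.   ]
```

View pics/t1.png

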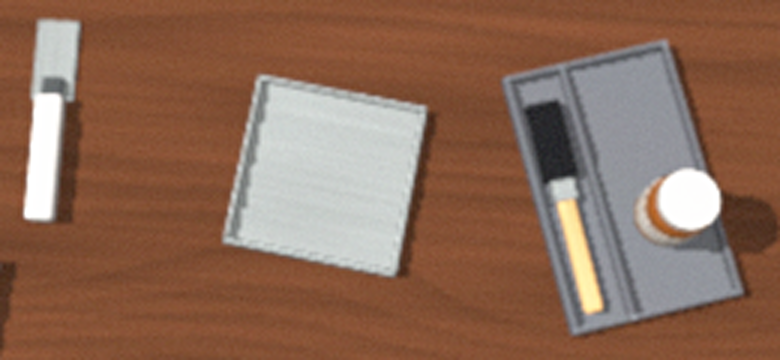

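View pics/s1.png

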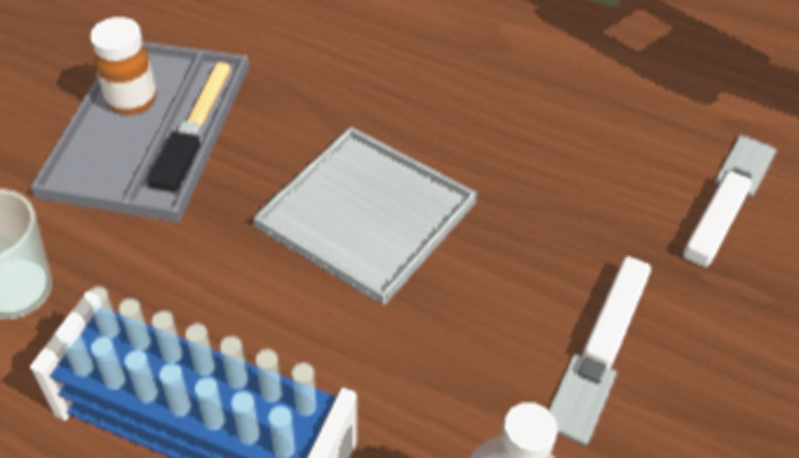

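```bash
python3 - <<'E'
from h import *
from scipy.spatial.transform import Rotation as Ro
T=lambda u,v,z:w('top',210+(u+.5)/3-.5,165+(v+.5)/3-.5,z)
S=lambda u,v,z:w('scene',170+(u+.5)/2.35-.5,115+(v+.5)/2.35-.5,z)
def rep(n,P):
    P=np.array(P);print(n,P[:,:2].round(3).tolist(),'c',P.mean(0).round(3),'sides',[round(float(np.linalg.norm(P[i]-P[i-1])),3) for i in range(len(P))],'ang',[round(float(np.degrees(np.arctan2(*(P[i]-P[i-1])[1::-1]))),1) for i in range(len(P))])
rep('tray',[T(*p,.016) for p in [(503,77),(667,42),(745,295),(577,334)]])
rep('trayS',[S(*p,.016) for p in [(183,213),(33,190),(140,43),(247,58)]])
rep('spill',[T(*p,.014) for p in [(260,75),(428,106),(397,276),(223,242)]])
rep('spillS',[S(*p,.014) for p in [(385,298),(255,220),(352,128),(476,196)]])
rep('scr handle top',[T(*p,.02) for p in [(25,219),(55,221),(64,95),(32,93)]])
rep('scr blade end',[T(38,20,.004),T(80,22,.004)])
print('cap',T(689,202,.094),'capS',S(117,33,.094))
s=ctrl.sense();print(Ro.from_rotvec(s['orientation']).as_matrix().round(3),s['position'])
E
```

```text
tray [[0.617, -0.149], [0.658, -0.292], [0.44, -0.359], [0.399, -0.219]] c [ 0.529 -0.255  0.016] sides [0.229, 0.148, 0.228, 0.147] ang [17.6, -74.1, -162.8, 106.4]
trayS [[0.615, -0.146], [0.661, -0.289], [0.435, -0.337], [0.399, -0.218]] c [ 0.527 -0.247  0.016] sides [0.227, 0.151, 0.231, 0.125] ang [18.5, -72.2, -168.0, 106.6]
spill [[0.606, 0.063], [0.588, -0.085], [0.438, -0.065], [0.458, 0.084]] c [ 0.522 -0.001  0.014] sides [0.15, 0.149, 0.151, 0.151] ang [-8.1, -97.1, 172.5, 82.5]
spillS [[0.607, 0.064], [0.588, -0.083], [0.438, -0.064], [0.462, 0.084]] c [0.524 0.    0.014] sides [0.147, 0.148, 0.151, 0.15] ang [-7.8, -97.5, 172.8, 80.8]
scr handle top [[0.466, 0.254], [0.466, 0.228], [0.576, 0.231], [0.576, 0.259]] c [0.521 0.243 0.02 ] sides [0.11, 0.026, 0.11, 0.028] ang [-177.1, -90.2, 1.8, 89.9]
scr blade end [[0.646, 0.264], [0.647, 0.227]] c [0.647 0.245 0.004] sides [0.038, 0.038] ang [90.8, -89.2]
cap [ 0.50332122 -0.29239894  0.094     ] capS [ 0.50395421 -0.29416519  0.094     ]
[[-0.966  0.259 -0.   ]
 [ 0.259  0.966 -0.001]
 [ 0.    -0.001 -1.   ]] [0.16809029 0.62748419 0.23050442]
```

step_arm(series=[{"x":-0.95,"y":-0.83},{"x":-0.95,"y":-0.83},{"x":-0.95,"y":-0.83},{"x":-0.95,"y":-0.83},{"x":-0.95,"y":-0.83},{"x":-0.95,"y":-0.83},{"x":-0.95,"y":-0.83},{"x":-0.95,"y":-0.83},{"x":-0.95,"y":-0.83},{"x":-0.95,"y":-0.83},{"x":-0.95,"y":-0.83},{"x":-0.95,"y":-0.83}], grip=0, squeeze=30)

```text
$.series[0]: bad value
```

```bash
cat >> h.py <<'E'
from scipy.spatial.transform import Rotation as Ro
def to(x,y,z,yang=None):
    s=ctrl.sense();M=Ro.from_rotvec(s['orientation']).as_matrix()
    a=np.degrees(np.arctan2(M[1,1],M[0,1]))
    print('t',s['t'],'pos',np.round(s['position'],4),'yang',a.round(2),'w',round(s['grip_width'],4),'F',np.round(s['contact_force'],1),'j6',round(s['joint_positions'][5],2))
    print('move',(M.T@(np.array([x,y,z])-s['position'])/.5).round(4),'twist',None if yang is None else round(-((yang-a+90)%180-90)/180,4))
E
python3 -c "
from h import *
to(.5035,-.293,.15)"
```

```text
t 0.2 pos [0.1681 0.6275 0.2305] yang 75.0 w 0.0854 F [ 0.5 -0.2  0.3] j6 -0.08
move [-1.1245 -1.6044  0.163 ] twist None
```

step_arm(series=[{"x":-0.95,"y":-0.83,"z":0,"twist":0},{"x":-0.95,"y":-0.83,"z":0,"twist":0},{"x":-0.95,"y":-0.83,"z":0,"twist":0},{"x":-0.95,"y":-0.83,"z":0,"twist":0},{"x":-0.95,"y":-0.83,"z":0,"twist":0},{"x":-0.95,"y":-0.83,"z":0,"twist":0},{"x":-0.95,"y":-0.83,"z":0,"twist":0},{"x":-0.95,"y":-0.83,"z":0,"twist":0},{"x":-0.95,"y":-0.83,"z":0,"twist":0},{"x":-0.95,"y":-0.83,"z":0,"twist":0},{"x":-0.95,"y":-0.83,"z":0,"twist":0},{"x":-0.95,"y":-0.83,"z":0,"twist":0}], grip=0, squeeze=30)

```text
t: 1.4
position: [0.5032, 0.1276, 0.2314]
orientation: [0.41, 3.114, 0.0]
contact_force: [-0.0, -0.1, -0.5]
grip_width: 0.0852
```

```bash
python3 -c "
from h import *
to(.5035,-.293,.15)"
```

```text
t 1.4 pos [0.5032 0.1276 0.2314] yang 74.98 w 0.0852 F [-0.  -0.1 -0.5] j6 -1.16
move [-0.2184 -0.8124  0.1626] twist None
```

step_arm(series=[{"x":-0.218,"y":-0.812,"z":0.16,"twist":0},{"x":-0.218,"y":-0.812,"z":0.16,"twist":0},{"x":-0.218,"y":-0.812,"z":0.16,"twist":0},{"x":-0.218,"y":-0.812,"z":0.16,"twist":0},{"x":-0.218,"y":-0.812,"z":0.16,"twist":0},{"x":-0.218,"y":-0.812,"z":0.16,"twist":0},{"x":-0.218,"y":-0.812,"z":0.16,"twist":0},{"x":-0.218,"y":-0.812,"z":0.16,"twist":0},{"x":-0.218,"y":-0.812,"z":0.16,"twist":0},{"x":-0.218,"y":-0.812,"z":0.16,"twist":0},{"x":-0.218,"y":-0.812,"z":0.16,"twist":0},{"x":-0.218,"y":-0.812,"z":0.16,"twist":0}])

```text
t: 2.6
position: [0.5028, -0.2898, 0.1514]
orientation: [0.409, 3.115, 0.001]
contact_force: [-0.0, 0.6, 0.2]
grip_width: 0.0851
```

```bash
python3 -c "
from h import *
to(.5035,-.293,.036)
shot('scene','s2.png',(150,40,350,190),4)"
```

```text
t 2.6 pos [ 0.5028 -0.2898  0.1514] yang 75.05 w 0.0851 F [-0.   0.6  0.2] j6 -1.93
move [-0.0029 -0.0059  0.2308] twist None
```

View pics/s2.png

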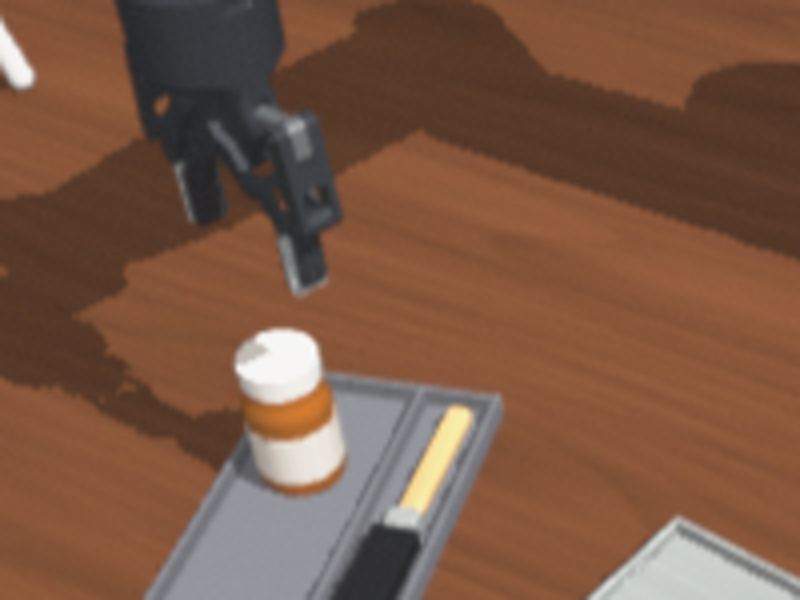

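The open fingers straddle the jar: tips at about (205,215) and (305,285), cap at (278,365). Going down.

step_arm(series=[{"x":-0.002,"y":-0.005,"z":0,"twist":0},{"x":-0.002,"y":-0.005,"z":0.04,"twist":0},{"x":-0.002,"y":-0.005,"z":0.08,"twist":0},{"x":-0.002,"y":-0.005,"z":0.12,"twist":0},{"x":-0.002,"y":-0.005,"z":0.16,"twist":0},{"x":-0.002,"y":-0.005,"z":0.2,"twist":0},{"x":-0.002,"y":-0.005,"z":0.23,"twist":0},{"x":-0.002,"y":-0.005,"z":0.23,"twist":0},{"x":-0.002,"y":-0.005,"z":0.23,"twist":0}])

```text
t: 3.55
position: [0.5034, -0.2933, 0.0367]
orientation: [0.409, 3.115, -0.0]
contact_force: [0.7, -0.1, 0.0]
grip_width: 0.0855
```

step_arm(series=[{"x":0,"y":0,"z":0,"twist":0},{"x":0,"y":0,"z":0,"twist":0},{"x":0,"y":0,"z":0,"twist":0},{"x":0,"y":0,"z":0,"twist":0},{"x":0,"y":0,"z":0,"twist":0},{"x":0,"y":0,"z":0,"twist":0},{"x":0,"y":0,"z":0,"twist":0},{"x":0,"y":0,"z":0,"twist":0}], grip=255, squeeze=35)

```text
t: 4.35
position: [0.5041, -0.294, 0.038]
orientation: [0.41, 3.112, -0.002]
contact_force: [-0.4, 1.9, 5.4]
grip_width: 0.0527
```

```bash
python3 -c "
from h import *
to(.522,0,.15)"
```

```text
t 4.35 pos [ 0.5041 -0.294   0.038 ] yang 75.0 w 0.0527 F [-0.4  1.9  5.4] j6 -1.93
move [ 0.117   0.5772 -0.2247] twist None
```

Gripped at about 53 mm. I'll lift first, then carry.

step_arm(series=[{"x":0,"y":0,"z":-0.02,"twist":0},{"x":0,"y":0,"z":-0.05,"twist":0},{"x":0,"y":0,"z":-0.1,"twist":0},{"x":0,"y":0,"z":-0.15,"twist":0},{"x":0,"y":0,"z":-0.15,"twist":0}])

```text
t: 4.85
position: [0.5055, -0.2953, 0.1165]
orientation: [0.409, 3.107, -0.007]
contact_force: [1.2, -0.4, -0.7]
grip_width: 0.0526
```

step_arm(series=[{"x":0.01,"y":0.06,"z":0,"twist":0},{"x":0.03,"y":0.13,"z":0,"twist":0},{"x":0.05,"y":0.2,"z":0,"twist":0},{"x":0.06,"y":0.27,"z":0,"twist":0},{"x":0.07,"y":0.34,"z":0,"twist":0},{"x":0.08,"y":0.41,"z":0,"twist":0},{"x":0.1,"y":0.48,"z":0,"twist":0},{"x":0.11,"y":0.54,"z":0,"twist":0},{"x":0.117,"y":0.577,"z":0,"twist":0},{"x":0.117,"y":0.577,"z":0,"twist":0},{"x":0.117,"y":0.577,"z":0,"twist":0}])

```text
t: 5.95
position: [0.5206, 0.0004, 0.1105]
orientation: [-0.408, -3.114, 0.001]
contact_force: [1.4, 0.3, -3.4]
grip_width: 0.053
```

```bash
python3 -c "
from h import *
to(.522,0,.038)
shot('scene','s3.png',(180,40,400,205),3.6)"
```

```text
t 5.95 pos [5.206e-01 4.000e-04 1.105e-01] yang 75.06 w 0.053 F [ 1.4  0.3 -3.4] j6 -1.41
move [-3.10e-03  1.00e-04  1.45e-01] twist None
```

View pics/s3.png

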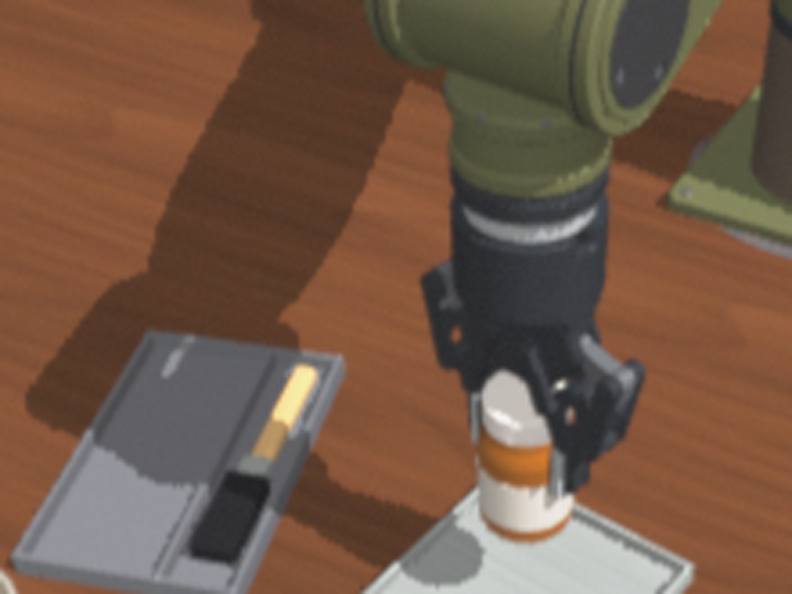

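The jar hangs upright in the fingers over the spill tray (jar at about (525,460)), with the brush undisturbed. Lowering gently.

step_arm(series=[{"x":-0.002,"y":0,"z":0.03,"twist":0},{"x":-0.002,"y":0,"z":0.06,"twist":0},{"x":-0.002,"y":0,"z":0.09,"twist":0},{"x":-0.002,"y":0,"z":0.11,"twist":0},{"x":-0.002,"y":0,"z":0.125,"twist":0},{"x":-0.002,"y":0,"z":0.135,"twist":0},{"x":-0.002,"y":0,"z":0.14,"twist":0},{"x":-0.002,"y":0,"z":0.14,"twist":0},{"x":-0.002,"y":0,"z":0.14,"twist":0},{"x":-0.002,"y":0,"z":0.14,"twist":0}])

```text
t: 7.0
position: [0.5227, 0.0001, 0.042]
orientation: [0.41, 3.113, 0.0]
contact_force: [1.4, 0.2, -0.8]
grip_width: 0.0527
```

step_arm(series=[{"x":0,"y":0,"z":0.002,"twist":0},{"x":0,"y":0,"z":0.004,"twist":0},{"x":0,"y":0,"z":0.006,"twist":0},{"x":0,"y":0,"z":0.006,"twist":0},{"x":0,"y":0,"z":0.006,"twist":0}])

```text
t: 7.5
position: [0.5221, 0.0001, 0.0382]
orientation: [-0.41, -3.115, -0.0]
contact_force: [0.2, -0.0, -1.9]
grip_width: 0.0525
```

step_arm(series=[{"x":0,"y":0,"z":0.002,"twist":0},{"x":0,"y":0,"z":0.003,"twist":0},{"x":0,"y":0,"z":0.003,"twist":0},{"x":0,"y":0,"z":0.003,"twist":0}])

```text
t: 7.9
position: [0.5225, 0.0, 0.038]
orientation: [-0.41, -3.115, 0.0]
contact_force: [-5.0, -0.5, 5.6]
grip_width: 0.0527
```

On the floor (upward force). Releasing.

step_arm(series=[{"x":0,"y":0,"z":0,"twist":0},{"x":0,"y":0,"z":0,"twist":0},{"x":0,"y":0,"z":0,"twist":0},{"x":0,"y":0,"z":0,"twist":0},{"x":0,"y":0,"z":0,"twist":0},{"x":0,"y":0,"z":0,"twist":0},{"x":0,"y":0,"z":0,"twist":0},{"x":0,"y":0,"z":0,"twist":0}], grip=0)

```text
t: 8.7
position: [0.5222, 0.0001, 0.0368]
orientation: [-0.41, -3.115, -0.0]
contact_force: [0.3, 0.1, 0.2]
grip_width: 0.0856
```

step_arm(series=[{"x":0,"y":0,"z":-0.03,"twist":0},{"x":0,"y":0,"z":-0.08,"twist":0},{"x":0,"y":0,"z":-0.15,"twist":0},{"x":0,"y":0,"z":-0.23,"twist":0},{"x":0,"y":0,"z":-0.3,"twist":0},{"x":0,"y":0,"z":-0.3,"twist":0}])

```text
t: 9.3
position: [0.526, -0.0003, 0.1951]
orientation: [0.408, 3.102, 0.001]
contact_force: [1.5, -0.7, 0.8]
grip_width: 0.0854
```

```bash
python3 -c "
from h import *
to(.5365,.2437,.12,91.2)
shot('scene','s4.png',(180,40,400,205),3.6)"
```

```text
t 9.3 pos [ 5.260e-01 -3.000e-04  1.951e-01] yang 75.0 w 0.0854 F [ 1.5 -0.7  0.8] j6 -1.41
move [0.1079 0.4764 0.1498] twist -0.09
```

View pics/s4.png

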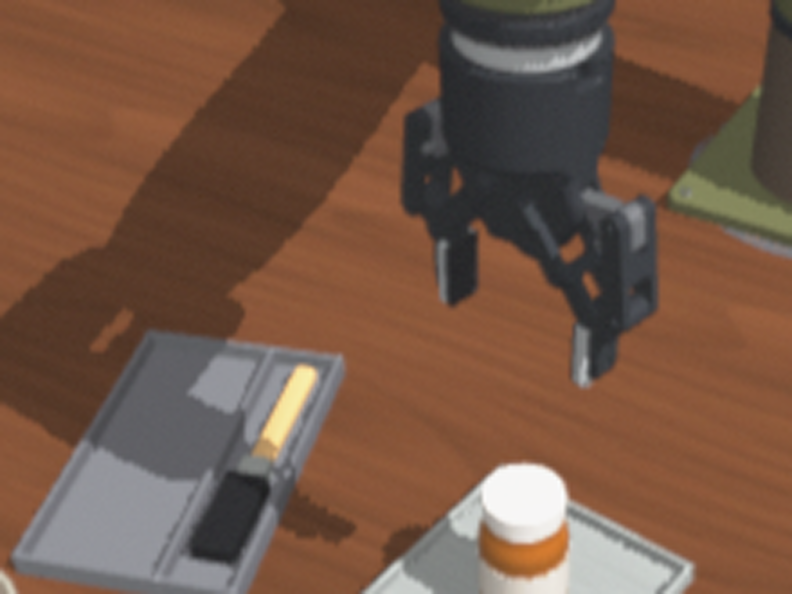

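The jar stands upright in the spill tray (cap at about (525,500)). Now the far scraper.

step_arm(series=[{"x":0.02,"y":0.08,"z":0,"twist":-0.03},{"x":0.04,"y":0.17,"z":0,"twist":-0.06},{"x":0.06,"y":0.26,"z":0,"twist":-0.09},{"x":0.08,"y":0.35,"z":0,"twist":-0.09},{"x":0.108,"y":0.476,"z":0.05,"twist":-0.09},{"x":0.108,"y":0.476,"z":0.1,"twist":-0.09},{"x":0.108,"y":0.476,"z":0.15,"twist":-0.09},{"x":0.108,"y":0.476,"z":0.15,"twist":-0.09},{"x":0.108,"y":0.476,"z":0.15,"twist":-0.09},{"x":0.108,"y":0.476,"z":0.15,"twist":-0.09}], grip=90)

```text
t: 10.35
position: [0.5326, 0.2438, 0.1134]
orientation: [-0.032, 3.139, 0.001]
contact_force: [-0.8, 0.1, 1.1]
grip_width: 0.0554
```

```bash
python3 -c "
from h import *
to(.5365,.2437,.004,91.2)
shot('scene','s5.png',(370,120,530,240),4.5)"
```

```text
t 10.35 pos [0.5326 0.2438 0.1134] yang 91.15 w 0.0554 F [-0.8  0.1  1.1] j6 -1.25
move [-0.0074 -0.0004  0.2189] twist -0.0003
```

View pics/s5.png

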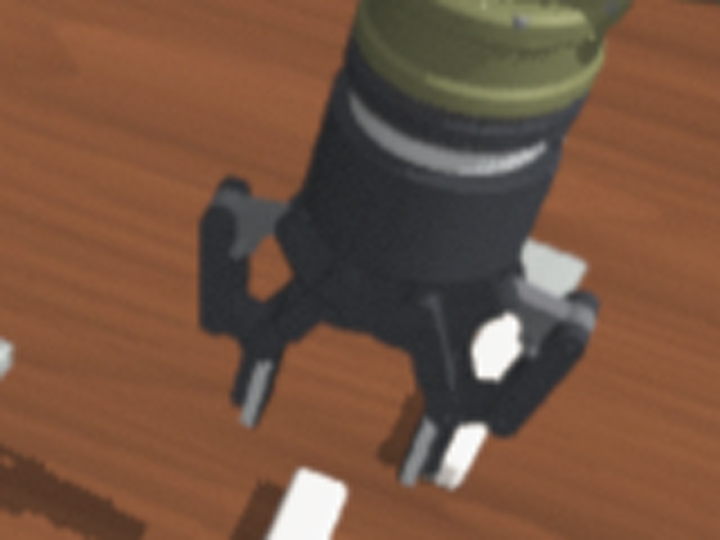

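Fingers, at 55 mm opening, hang above the scraper handle; the tips at (248,415) and (415,475) straddle its line. Descending.

step_arm(series=[{"x":-0.004,"y":0,"z":0.05,"twist":0},{"x":-0.006,"y":0,"z":0.1,"twist":0},{"x":-0.006,"y":0,"z":0.15,"twist":0},{"x":-0.006,"y":0,"z":0.18,"twist":0},{"x":-0.006,"y":0,"z":0.2,"twist":0},{"x":-0.006,"y":0,"z":0.21,"twist":0},{"x":-0.006,"y":0,"z":0.217,"twist":0},{"x":-0.006,"y":0,"z":0.217,"twist":0},{"x":-0.006,"y":0,"z":0.217,"twist":0}])

```text
t: 11.3
position: [0.5353, 0.2443, 0.0042]
orientation: [-0.033, 3.14, 0.001]
contact_force: [-0.2, -0.0, -0.0]
grip_width: 0.055
```

step_arm(series=[{"x":0,"y":0,"z":0,"twist":0},{"x":0,"y":0,"z":0,"twist":0},{"x":0,"y":0,"z":0,"twist":0},{"x":0,"y":0,"z":0,"twist":0},{"x":0,"y":0,"z":0,"twist":0},{"x":0,"y":0,"z":0,"twist":0},{"x":0,"y":0,"z":0,"twist":0},{"x":0,"y":0,"z":0,"twist":0}], grip=255, squeeze=60)

```text
t: 12.1
position: [0.5353, 0.2442, 0.0041]
orientation: [-0.033, 3.14, 0.001]
contact_force: [-1.1, 0.5, 5.5]
grip_width: 0.0224
```

step_arm(series=[{"x":0,"y":0,"z":-0.03,"twist":0},{"x":0,"y":0,"z":-0.08,"twist":0},{"x":0,"y":0,"z":-0.15,"twist":0},{"x":0,"y":0,"z":-0.22,"twist":0},{"x":0,"y":0,"z":-0.3,"twist":0},{"x":0,"y":0,"z":-0.36,"twist":0},{"x":0,"y":0,"z":-0.36,"twist":0},{"x":0,"y":0,"z":-0.36,"twist":0}])

```text
t: 12.9
position: [0.5344, 0.2439, 0.1837]
orientation: [-0.033, 3.141, 0.0]
contact_force: [0.6, 0.2, -1.2]
grip_width: 0.0227
```

```bash
python3 -c "
from h import *
to(.5173,-.2848,.18,107.3)
shot('scene','s6.png',(330,40,550,205),3.6)"
```

```text
t 12.9 pos [0.5344 0.2439 0.1837] yang 91.2 w 0.0227 F [ 0.6  0.2 -1.2] j6 -1.25
move [ 0.0564 -1.0565  0.0071] twist -0.0894
```

View pics/s6.png

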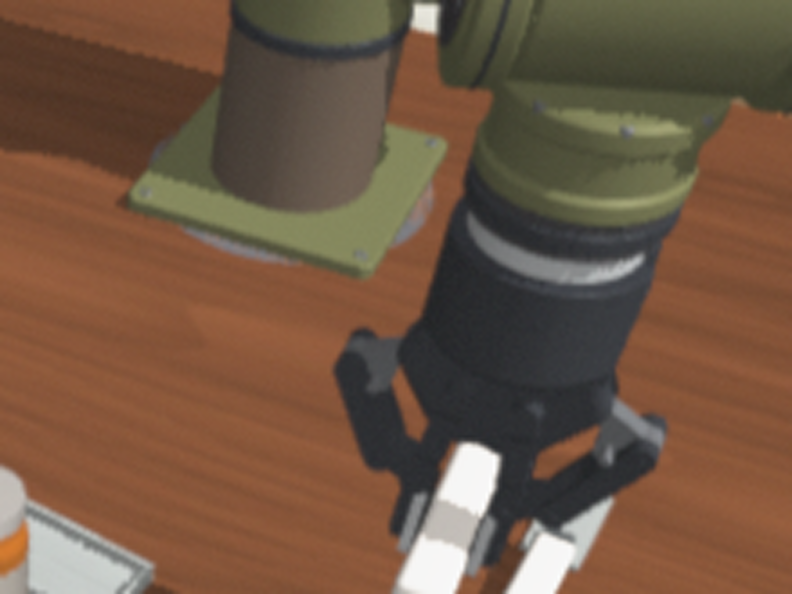

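The scraper's handle is held level between the pads (about (450,515)); the near look-alike stays put. Carrying it over.

step_arm(series=[{"x":0,"y":-0.05,"z":0,"twist":0},{"x":0,"y":-0.13,"z":0,"twist":-0.01},{"x":0.01,"y":-0.21,"z":0,"twist":-0.02},{"x":0.015,"y":-0.29,"z":0,"twist":-0.03},{"x":0.02,"y":-0.37,"z":0,"twist":-0.04},{"x":0.025,"y":-0.45,"z":0,"twist":-0.05},{"x":0.03,"y":-0.53,"z":0,"twist":-0.06},{"x":0.035,"y":-0.61,"z":0,"twist":-0.07},{"x":0.04,"y":-0.69,"z":0,"twist":-0.08},{"x":0.045,"y":-0.77,"z":0,"twist":-0.09},{"x":0.05,"y":-0.85,"z":0,"twist":-0.09},{"x":0.05,"y":-0.85,"z":0,"twist":-0.09}])

```text
t: 14.15
position: [0.5167, -0.1847, 0.1805]
orientation: [0.467, -3.102, -0.002]
contact_force: [0.4, 0.8, -1.3]
grip_width: 0.0225
```

```bash
python3 -c "
from h import *
to(.5163,-.2851,.08,107.3)"
```

```text
t 14.15 pos [ 0.5167 -0.1847  0.1805] yang 107.11 w 0.0225 F [ 0.4  0.8 -1.3] j6 -2.31
move [ 0.059  -0.192   0.2009] twist -0.0011
```

step_arm(series=[{"x":0.03,"y":-0.09,"z":0,"twist":0},{"x":0.059,"y":-0.17,"z":0,"twist":-0.001},{"x":0.059,"y":-0.192,"z":0.05,"twist":-0.001},{"x":0.059,"y":-0.192,"z":0.11,"twist":-0.001},{"x":0.059,"y":-0.192,"z":0.17,"twist":-0.001},{"x":0.059,"y":-0.192,"z":0.2,"twist":-0.001},{"x":0.059,"y":-0.192,"z":0.2,"twist":-0.001},{"x":0.059,"y":-0.192,"z":0.2,"twist":-0.001}])

```text
t: 14.95
position: [0.5192, -0.2814, 0.0833]
orientation: [0.481, -3.104, -0.001]
contact_force: [0.9, -0.5, -0.4]
grip_width: 0.0226
```

```bash
python3 -c "
from h import *
to(.5163,-.2851,.009,107.3)
shot('scene','s7.png',(150,70,350,220),4)"
```

```text
t 14.95 pos [ 0.5192 -0.2814  0.0833] yang 107.61 w 0.0226 F [ 0.9 -0.5 -0.4] j6 -2.47
move [ 0.0078 -0.0053  0.1487] twist 0.0017
```

View pics/s7.png

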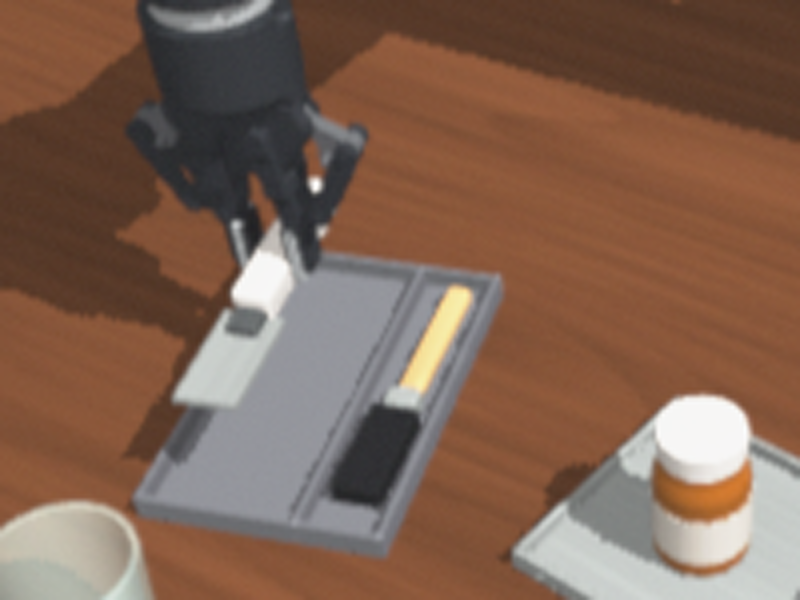

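The scraper hangs parallel to the compartment, with the blade at (230,360). Lowering.

step_arm(series=[{"x":0.004,"y":-0.003,"z":0.03,"twist":0},{"x":0.004,"y":-0.003,"z":0.06,"twist":0},{"x":0.004,"y":-0.003,"z":0.09,"twist":0},{"x":0.004,"y":-0.003,"z":0.11,"twist":0},{"x":0.004,"y":-0.003,"z":0.125,"twist":0},{"x":0.004,"y":-0.003,"z":0.135,"twist":0},{"x":0.004,"y":-0.003,"z":0.135,"twist":0},{"x":0.004,"y":-0.003,"z":0.135,"twist":0}])

```text
t: 15.8
position: [0.5179, -0.2841, 0.0161]
orientation: [-0.48, 3.104, -0.001]
contact_force: [0.4, 0.1, -1.9]
grip_width: 0.0227
```

```bash
python3 -c "
from h import *
to(.5163,-.2851,.009,107.3)"
```

```text
t 15.8 pos [ 0.5179 -0.2841  0.0161] yang 107.58 w 0.0227 F [ 0.4  0.1 -1.9] j6 -2.47
move [ 0.0037 -0.0009  0.0143] twist 0.0016
```

step_arm(series=[{"x":0,"y":0,"z":0.004,"twist":0},{"x":0,"y":0,"z":0.008,"twist":0},{"x":0,"y":0,"z":0.011,"twist":0},{"x":0,"y":0,"z":0.014,"twist":0},{"x":0,"y":0,"z":0.014,"twist":0},{"x":0,"y":0,"z":0.014,"twist":0}])

```text
t: 16.4
position: [0.5176, -0.2838, 0.0088]
orientation: [0.48, -3.105, -0.0]
contact_force: [-0.0, 0.3, -0.7]
grip_width: 0.0223
```

step_arm(series=[{"x":0,"y":0,"z":0.001,"twist":0},{"x":0,"y":0,"z":0.001,"twist":0},{"x":0,"y":0,"z":0.001,"twist":0},{"x":0,"y":0,"z":0.001,"twist":0},{"x":0,"y":0,"z":0.001,"twist":0},{"x":0,"y":0,"z":0.001,"twist":0},{"x":0,"y":0,"z":0.001,"twist":0}], grip=130)

```text
t: 17.1
position: [0.5176, -0.2839, 0.0083]
orientation: [-0.48, 3.105, -0.0]
contact_force: [-0.7, -0.5, -0.3]
grip_width: 0.0422
```

step_arm(series=[{"x":0,"y":0,"z":-0.02,"twist":0},{"x":0,"y":0,"z":-0.06,"twist":0},{"x":0,"y":0,"z":-0.12,"twist":0},{"x":0,"y":0,"z":-0.2,"twist":0},{"x":0,"y":0,"z":-0.28,"twist":0},{"x":0,"y":0,"z":-0.36,"twist":0},{"x":0,"y":0,"z":-0.42,"twist":0},{"x":0,"y":0,"z":-0.42,"twist":0},{"x":0,"y":0,"z":-0.42,"twist":0}])

```text
t: 18.0
position: [0.518, -0.2841, 0.2199]
orientation: [-0.48, 3.103, -0.003]
contact_force: [-0.6, -0.5, -1.1]
grip_width: 0.0417
```

```bash
python3 -c "
from h import *
to(.5163,-.2851,.2,107.3)
shot('scene','s8.png',(150,70,350,220),4)"
```

```text
t 18.0 pos [ 0.518  -0.2841  0.2199] yang 107.58 w 0.0417 F [-0.6 -0.5 -1.1] j6 -2.47
move [ 0.0038 -0.0008  0.0398] twist 0.0016
```

View pics/s8.png

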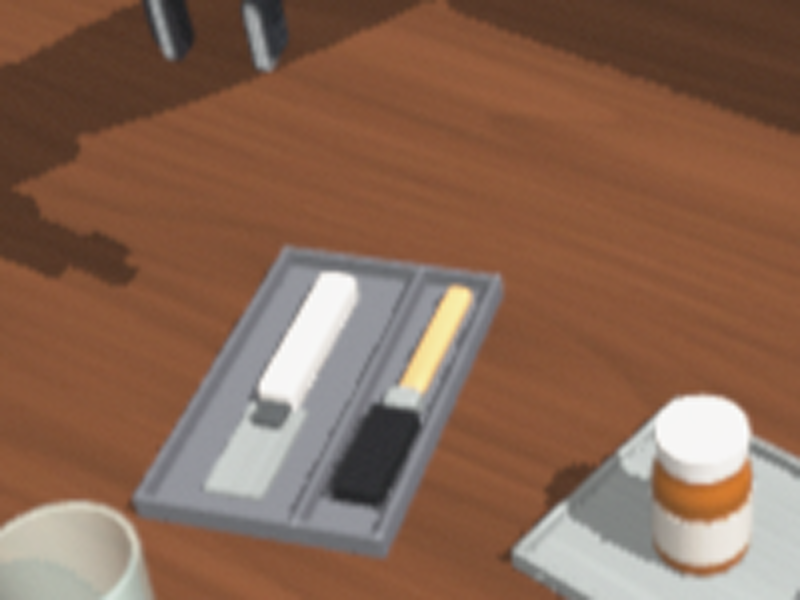

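The scraper lies flat in the wide compartment (handle at (310,340), blade at (257,455)), clear of the walls. The jar is upright in the spill tray at (702,485), and the brush hasn't moved. Handing in.

```bash
python3 -c "
from h import *
print(order.finish_job())"
```

```text
the job is handed in; nothing more can be done
None
```

I moved the amber jar from the wide compartment to the middle of the spill tray. I then laid the farther of the two white-handled scrapers in the emptied compartment and handed the job in at about 18 s of the 72 s allowed.

- **Jar:** it touched the spill tray's floor before I let go, and later pictures show it standing upright and released.
- **Scraper:** the last picture shows it flat in the wide compartment, parallel to the walls and clear of them. From the release position, its centre should be within a few millimetres of the compartment's centre. I did not measure it again in a picture.
- **Bystanders:** the last picture shows the brush and the visible part of the beaker in place. I did not look at the rack and bottle again after the first pictures, but the arm kept clear of both.
- **Robot:** the gripper was raised to about 0.22 m, touching nothing, and the force readings were about 1 N, which is sensor noise.

No check failed. The one disagreement was a single tray corner in the scene camera, which came out about 2 cm off, so I used the top camera's tray measurements, which matched the given sizes. No verdict was reported on hand-in.

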